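# Lay the wax block flat and shut the tin

## Task

One X-shaped wax block was left standing on edge in the middle of the open flat tin. Without pinching, lifting or carrying anything, push it over with the fingertips so that it lies flat on the empty cork pad, away from the fittings at the other end, and only then push the tin's lid over until it is fully shut. Leave the fittings and everything on the bench round the tin where they are.

Things in the scene. Friction and masses are not known exactly. Their poses are not given: they have to be found in the camera images.
- tin: Flat grey sheet-steel tin with a hinged lid, open, 138x210x49 mm, fixed to the bench. Origin: centre of its underside. x: from the front to the hinge side; y: along the long side; z up. Seen along its x, the lid is hinged on the far (+x) long side. Walls 3 mm thick; inside it spans x -66 to +66 mm, y -102 to +102 mm; floor 3 mm and rim 46 mm above the bench.
- tin_lid (a joint): Angle of the tin's lid, rad: 0 = shut, 1.57 = upright, 1.92 = fully open against its stop, leaning back away from the tin (it starts there or within 0.07 rad of it). It turns freely on its hinge: once pushed past upright towards the tin it falls shut by its own weight.
- lid_edge (a point): Middle of the lid's free edge on its smooth outer face. The lid is a flat sheet 141 mm from hinge to free edge and 212 mm along the hinge, with a 10 mm rim turned towards the tin; fully open, this point is about 177 mm above the bench and about 51 mm behind the hinge line.
- lid_hinge (a point): Middle of the lid's hinge line on the tin (46 mm above the bench, 71 mm from the tin's origin along its +x); the line runs along the tin's y.
- block: Violet wax block of X-shaped outline, 66x78x24 mm (its own x, y, z), 75 g. Origin: centre of the face z = 0; z is along the 24 mm thickness. At the start it stands on a 78 mm long edge on the bare tin floor between the pads, 66 mm tall, its thickness along the tin's y (within about 0.1 rad), its top about 23 mm above the tin's rim. It tips about its lower edge when its top is pushed some 25 mm sideways. Either large face may end up.
- block_centre (a point): Centre of the X-shaped block (half its thickness); 36 mm above the bench while it stands, 17 mm when it lies on a pad.
- fitting: Tangle of small violet wax fittings, 56x56x21 mm, 16 g, origin at the centre of its underside; it lies on the cork pad at the occupied end of the tin, its top 26 mm above the bench. Leave it there.
- pad_1: Cork pad glued on the tin's floor, 122 (tin's x) x80 (tin's y) x2 mm, under the fitting: the occupied end. Origin: centre of its underside, 60 mm from the tin's centre along the tin's +y or -y.
- pad_2: The other cork pad, of the same size, glued at the other end: the empty one, where the block shall lie. Which end it is varies. Origin: centre of its underside, 60 mm from the tin's centre along its y.
- second_block: Bystander: a second wax block of the same X shape, 66x78x24 mm, lying flat on the bench outside the tin; not part of the job. Origin: centre of its underside.
- calendar: Bystander: A-frame desk calendar, 79x168x176 mm. Origin: centre of its underside.
- brush: Bystander: small bench brush, 29x82x24 mm. Origin: centre of its underside.
Not all that is in view belongs to the job. What is shaped like the block but turquoise is not meant.

How it is judged:
On the way, in this order (a step that is already met when the one before it is completed fails the run):
1. the block lies flat on the empty pad while the lid is still open ((angle between block's own z axis and vertical below 0.12 rad or angle between block's own z axis and vertical above 3.02 rad) and horizontal distance between block_centre and pad_2 below 0.04 m and height (world z) of block_centre below 0.026 m and distance of fitting from where it was at the start of the episode below 0.015 m and value of joint tin_lid above 1.3 rad), for 0.3 s.
2. the lid is shut over it (value of joint tin_lid below 0.05 rad), for 0.2 s.
At the end, for the whole second after the job is handed in: The X-shaped block lies flat (within 0.12 rad, either face up) at rest on the empty cork pad, its centre within 40 mm of the pad's centre in plan; the lid is shut (joint below 0.05 rad); the fittings are within 15 mm of where they lay ((angle between block's own z axis and vertical below 0.12 rad or angle between block's own z axis and vertical above 3.02 rad) and horizontal distance between block_centre and pad_2 below 0.04 m and height (world z) of block_centre below 0.026 m and distance of fitting from where it was at the start of the episode below 0.015 m and value of joint tin_lid below 0.05 rad and linear speed of block below 0.01 m/s); the robot touches nothing.
It fails at once if the X-shaped block is lifted: its centre rises more than 60 mm above the bench (height (world z) of block_centre above 0.06 m).
It fails at once if the fittings are lifted or shifted by more than 25 mm (distance of fitting from where it was at the start of the episode above 0.025 m or height (world z) of fitting above 0.02 m).
It fails at once if something standing on the bench round the tin is moved by more than 20 mm (distance of any of second_block, calendar, brush from where it was at the start of the episode above 0.02 m).
It also fails if it takes over 43 s, if anything falls off the work surface, if the arm or the gripper's body presses on something with over 40 N, if the wrist force passes 120 N, or if a joint passes its speed limit or range.

## Robot

A 7-joint arm with a two-finger parallel gripper is mounted at the origin on the work surface; the furniture and walls round the work are solid. World frame = base frame: x ahead of the robot, y to its left, z up, the work surface at z = 0. Lengths are in m, angles in rad, forces in N, time in s.
With the tool pointing down it reaches from about 0.375 to 0.925 m from the base axis. Payload 3.1 kg.
Tool frame: the origin (TCP) lies between the finger pads; the fingertips stand 19 mm ahead of it and the grasp point (between the pads) is the TCP; z points along the fingers, y is the direction in which the jaws open and shut (so a half turn about z gives the same grasp; the last joint's range is limited). The gripper opens to 85 mm and grips with 20 to 120 N. Pads are 22 mm wide; open, the fingers measure 114 mm over their backs; the gripper's body (76 mm by 85 mm) begins 54 mm behind the grasp point. The pads swing forward as they close: fully open they stand 13 mm farther back than shut.
Start: joints at [-1.221, 0.383, 0.044, 1.598, -0.018, 1.161, -0.05], TCP at [0.281, 0.586, 0.25] pointing down, gripper open.
Joint ranges: [-2.61, 2.61], [-0.41, 2.15], [-1.48, 1.57], [0, 2.5], [-1.57, 4.71], [0.05, 1.97], [-2.85, 2.85]. Speed limits (rad/s): [2.79, 2.79, 3.14, 3.14, 3.14, 3.14, 3.14].

## Interface

Orientations are given as a unit quaternion [x, y, z, w].
In Python, from bench import move_ptp, movel, move_j, move_gripper, pause, inverse_kinematics, read_camera, camera_params, MotionError, sign_off, look_for, tip_of, read_time_s, read_qpos, read_joint_vel, read_effort, read_eef_pos, read_tcp_rot, read_ft_force, read_ft_torque, read_finger_gap gives the robot as it stands. Calls block until the motion is done:
- move_ptp(position, orientation): joint-space move of the TCP to a pose.
- movel(position, orientation=None, speed=0.15): straight line of the TCP; orientation=None keeps the orientation; speed is the mean speed in m/s.
- move_j(angles): joint-space move.
- move_gripper(opening, effort=None): finger opening in m; effort is the grip in N (None keeps the last); returns when the fingers have stopped.
- pause(seconds).
- inverse_kinematics(position, orientation): joint angles nearest the present ones, or None.
- read_camera(name): name is "scene" or "side" or "wrist"; returns the picture (384x512x3 uint8, red, green, blue); there is no depth.
- camera_params(name): a dict with "K" (3x3 intrinsics, pixels), "dist_coeffs" ([k1, k2, p1, p2, k3] as OpenCV has them; the pictures are not rectified), "camera_from_world" (4x4, takes a point from world to camera coordinates). Camera axes: x right, y down, z forward; pixel columns grow to the right and rows downward; lengths in m; the calibration is good to about 2 mm. A picture is of the moment at which its call begins: read the wrist's pose just before it. camera_params takes no time and is no camera call; for the wrist camera it gives the pose at the moment of the call.
A pose or a line that the arm cannot do raises MotionError and nothing moves.
- sign_off(): hands the job in, once; it reports no verdict.
Trained networks look in the newest picture that a camera, given by its name, has taken for a name from the list of things; names that differ only in an ending like _2 or _b are one class to them, and where a whole thing is asked for, a point or a joint stands for the part that bears it (a point fixed in the world has none). Each returns a list of dicts, best first, with "confidence" (0 to 1); they miss things now and then, are a little off and sometimes report something else, mostly with a low value. They report only what shows in the picture. A call takes as long as a camera call. They do not tell look-alikes from the thing itself.
- look_for(camera, name): "at" ([column, row] in pixels, amid what is visible of it).
- tip_of(camera, name): "at" ([column, row] in pixels: a listed point, or the origin of a listed thing).
Readings, each from a call of its own:
- read_time_s(): time.
- read_qpos(): joint angles.
- read_joint_vel(): joint speeds.
- read_effort(): joint torques, N m.
- read_eef_pos(): TCP position.
- read_tcp_rot(): TCP orientation.
- read_ft_force(): force on the tool from outside, world axes, zero at the start.
- read_ft_torque(): the same for the moment, N m.
- read_finger_gap(): finger opening in m.
Only numpy, scipy, OpenCV 4.12 (cv2) and the standard library are available. Lean on these libraries where they do the work, as an engineer would, in place of code of your own. Each camera call takes 0.05 s, during which the arm holds its last target.

## Working session

There is one attempt and no reset: what is moved stays moved. The work goes in short steps, each a Python script; the robot and the scene stay as the last script left them, time stands still between calls to the robot, and variables do not carry over. Pictures are saved under pics/ and viewed, and the job is handed in when it is done.

```bash
mkdir -p pics; ls; cat > h.py <<'E'
from bench import *
import numpy as np, cv2
def snap(cam,fn):
    im=read_camera(cam); cv2.imwrite('pics/'+fn,im[:,:,::-1]); return im
def proj(cam,pts):
    p=camera_params(cam);T=np.array(p['camera_from_world'])
    r,_=cv2.Rodrigues(T[:3,:3])
    return cv2.projectPoints(np.array(pts,float).reshape(-1,3),r,T[:3,3],np.array(p['K']),np.array(p['dist_coeffs']))[0].reshape(-1,2)
def ray(cam,uv):
    p=camera_params(cam);T=np.array(p['camera_from_world'])
    n=cv2.undistortPoints(np.array(uv,float).reshape(-1,1,2),np.array(p['K']),np.array(p['dist_coeffs'])).reshape(2)
    R=T[:3,:3];o=-R.T@T[:3,3];d=R.T@np.array([n[0],n[1],1.]);return o,d/np.linalg.norm(d)
def atz(cam,uv,z):
    o,d=ray(cam,uv);return o+d*(z-o[2])/d[2]
E
python3 - <<'E'
from h import *
for c in ['scene','side','wrist']:
    snap(c,c+'0.png')
    if c=='wrist': continue
    for n in ['tin','block','block_centre','fitting','pad_1','lid_edge','lid_hinge','second_block','calendar','brush']:
        try: print(c,n,[(np.round(d['at']).tolist(),round(d['confidence'],2)) for d in tip_of(c,n)][:4])
        except Exception as e: print(n,e)
print(read_time_s(),read_tcp_rot(),read_eef_pos(),read_finger_gap())
E
```

```text
pics
scene tin [([281.0, 199.0], 0.84)]
scene block [([293.0, 283.0], 0.72), ([283.0, 198.0], 0.71)]
scene block_centre [([296.0, 285.0], 0.7), ([277.0, 197.0], 0.52)]
scene fitting [([298.0, 208.0], 0.43)]
scene pad_1 [([297.0, 206.0], 0.84), ([264.0, 195.0], 0.76)]
scene lid_edge [([292.0, 131.0], 0.58)]
scene lid_hinge [([283.0, 176.0], 0.88), ([261.0, 195.0], 0.21)]
scene second_block [([365.0, 197.0], 0.6)]
scene calendar [([194.0, 159.0], 0.92)]
scene brush []
side tin [([243.0, 202.0], 0.87)]
side block [([237.0, 186.0], 0.83), ([267.0, 118.0], 0.75)]
side block_centre [([244.0, 189.0], 0.89), ([269.0, 112.0], 0.76), ([159.0, 182.0], 0.39)]
side fitting [([224.0, 187.0], 0.49)]
side pad_1 [([257.0, 213.0], 0.79), ([225.0, 189.0], 0.56)]
side lid_edge [([206.0, 196.0], 0.92)]
side lid_hinge [([222.0, 208.0], 0.68), ([238.0, 189.0], 0.27)]
side second_block []
side calendar [([311.0, 283.0], 0.87)]
side brush [([202.0, 154.0], 0.58)]
1.15 [ 2.21983954e-01  9.75050319e-01 -9.33557246e-07 -7.20591261e-06] [0.28139889 0.58593534 0.25028529] 0.08576309401553528
```

View pics/scene0.png

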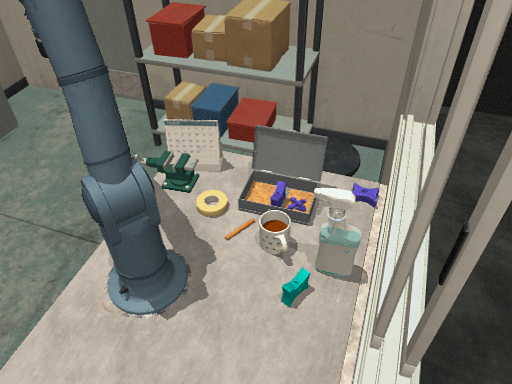

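View pics/side0.png

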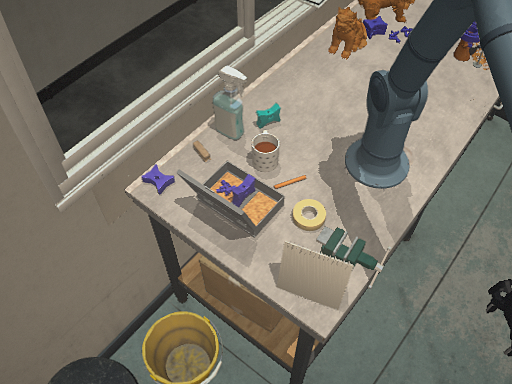

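View pics/wrist0.png

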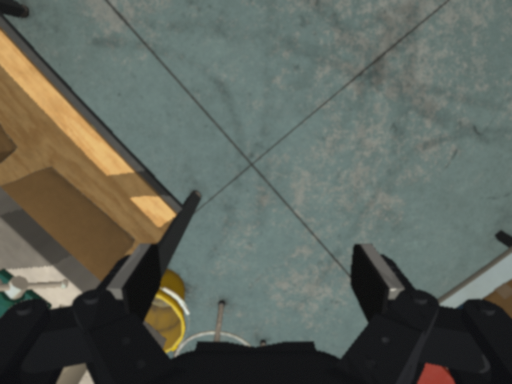

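```bash
python3 - <<'E'
import cv2,numpy as np
a=cv2.imread('pics/scene0.png')[110:310,170:400];b=cv2.imread('pics/side0.png')[90:300,120:350]
cv2.imwrite('pics/c1.png',cv2.resize(a,None,fx=3,fy=3,interpolation=2)[:600,:690]);cv2.imwrite('pics/c2.png',cv2.resize(b,None,fx=2.8,fy=2.8,interpolation=2))
from h import *
for c in ['scene','side']:
    p=camera_params(c);T=np.array(p['camera_from_world']);print(c,-T[:3,:3].T@T[:3,3],T[2,:3],p['K'][0])
# tin pose guess
for c,uv in [('scene',[283,176]),('side',[222,208])]: print('hinge',atz(c,uv,.046))
for c,uv in [('scene',[281,199]),('side',[243,202])]: print('tin',atz(c,uv,0))
for c,uv in [('scene',[292,131]),('side',[206,196])]: print('edge',atz(c,uv,.177))
for c,uv in [('scene',[277,197]),('side',[244,189])]: print('blockc',atz(c,uv,.036))
for c,uv in [('scene',[298,208]),('side',[224,187])]: print('fit',atz(c,uv,.005))
for c,uv in [('scene',[297,206]),('side',[225,189]),('scene',[264,195]),('side',[257,213])]: print('pad',atz(c,uv,.003))
for c,uv in [('scene',[194,159]),('side',[311,283])]: print('cal',atz(c,uv,.0))
E
```

```text
scene [-0.34147669 -0.58769726  0.87207008] [ 0.59145302  0.4257684  -0.68476609] [412.81530809   0.         253.9897295 ]
side [0.86755887 0.56943978 1.17852057] [-0.35349074 -0.47195278 -0.80765393] [497.30213593   0.         261.84320766]
hinge [ 0.48166476 -0.10583111  0.046     ]
hinge [ 0.49573775 -0.10906818  0.046     ]
tin [ 0.43370419 -0.12978563  0.        ]
tin [ 0.42005171 -0.11823356  0.        ]
edge [ 0.53604089 -0.09898257  0.177     ]
edge [ 0.55085498 -0.08385616  0.177     ]
blockc [ 0.40241159 -0.13451137  0.036     ]
blockc [ 0.40544265 -0.13244909  0.036     ]
fit [ 0.424436   -0.19425201  0.005     ]
fit [ 0.43613487 -0.19216466  0.005     ]
pad [ 0.43178195 -0.18668088  0.003     ]
pad [ 0.43709953 -0.18565666  0.003     ]
pad [ 0.41741997 -0.07878942  0.003     ]
pad [ 0.41103412 -0.06201154  0.003     ]
cal [ 4.37152973e-01  2.19850902e-01 -1.11022302e-16]
cal [0.42540482 0.1959041  0.        ]
```

View crops.

View pics/c1.png

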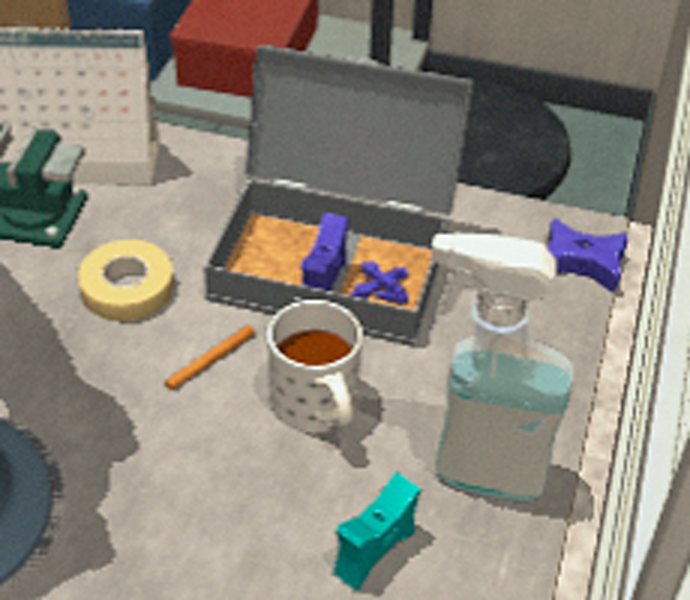

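View pics/c2.png

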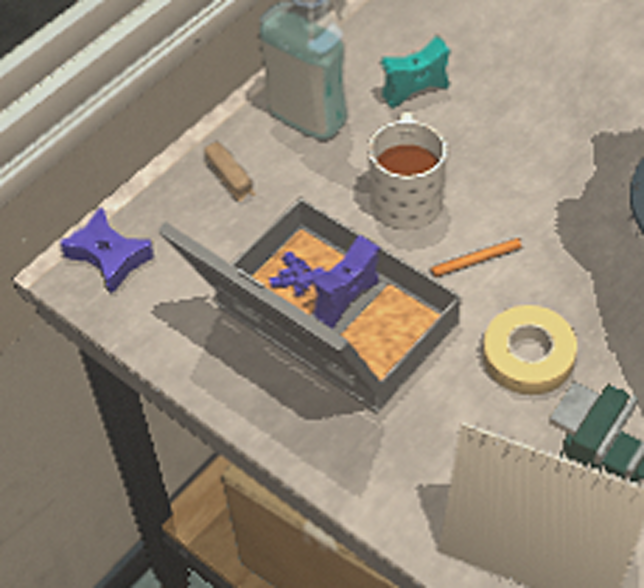

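```bash
cat > ov.py <<'E'
from h import *
from scipy.optimize import least_squares
def tinT(p,pt):
    x,y,a=p;c,s=np.cos(a),np.sin(a);pt=np.array(pt,float).reshape(-1,3)
    return np.c_[x+c*pt[:,0]-s*pt[:,1],y+s*pt[:,0]+c*pt[:,1],pt[:,2]]
obs=[('scene',[0,0,0],[281,199]),('side',[0,0,0],[243,202]),('scene',[.071,0,.046],[283,176]),('side',[.071,0,.046],[222,208]),
('scene',[0,-.06,.003],[297,206]),('scene',[0,.06,.003],[264,195]),('side',[0,-.06,.003],[225,189]),('side',[0,.06,.003],[257,213]),
('scene',[-.069,.105,.046],[239,198.5]),('side',[-.069,-.105,.046],[227.9,162.1]),('side',[-.069,.105,.046],[283.6,196.4])]
f=lambda p:np.concatenate([proj(c,tinT(p,a))[0]-u for c,a,u in obs])
r=least_squares(f,[.42,-.125,.15],loss='soft_l1')
print(r.x);print(np.round(r.fun.reshape(-1,2),1))
np.save('tin.npy',r.x)
p=r.x
for c,fn,(x0,y0,x1,y1) in [('scene','scene0.png',(170,110,400,310)),('side','side0.png',(120,90,350,290))]:
    im=cv2.imread('pics/'+fn);S=3;im=cv2.resize(im[y0:y1,x0:x1],None,fx=S,fy=S,interpolation=2)
    def line(pts,col):
        q=((proj(c,tinT(p,pts))-[x0,y0])*S+S/2).astype(int);cv2.polylines(im,[q.reshape(-1,1,2)],True,col,1)
    R=lambda hx,hy,z:[[-hx,-hy,z],[hx,-hy,z],[hx,hy,z],[-hx,hy,z]]
    line(R(.069,.105,.046),(0,255,0));line(R(.069,.105,0),(0,255,255))
    th=1.92;L=.141;line([[.071,-.106,.046],[.071,.106,.046],[.071-L*np.cos(th),.106,.046+L*np.sin(th)],[.071-L*np.cos(th),-.106,.046+L*np.sin(th)]],(0,0,255))
    cv2.imwrite('pics/ov_'+c+'.png',im)
E
python3 ov.py
```

```text
[ 0.42532841 -0.12539197  0.24838931]
[[-2.7  1.1]
 [-2.9 -0.8]
 [ 2.7 -2. ]
 [ 0.7 -0. ]
 [ 0.5 -2.1]
 [-4.4 -0.1]
 [-0.4  1. ]
 [-1.  -1.3]
 [-2.2 -2.4]
 [ 0.1 -3.1]
 [ 0.5 -0.5]]
```

View pics/ov_scene.png

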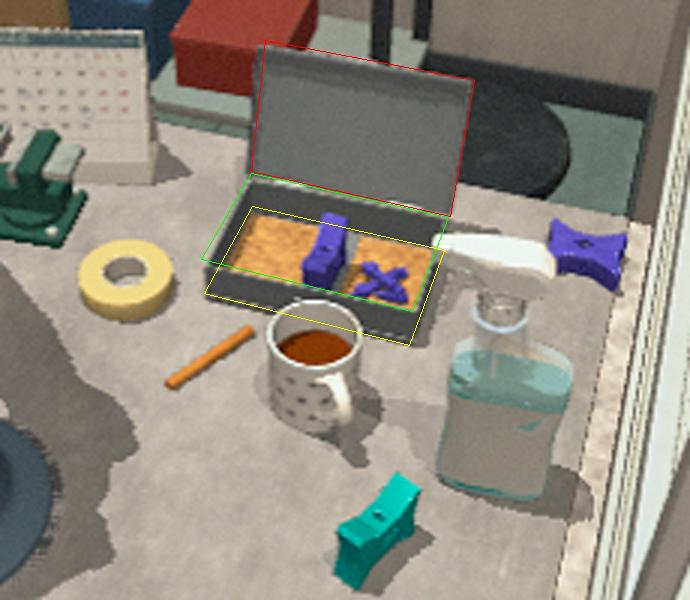

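View pics/ov_side.png

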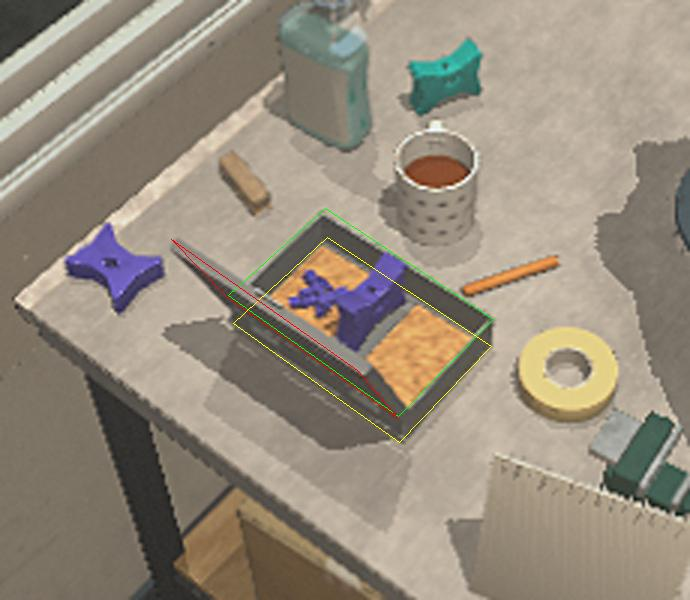

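```bash
python3 - <<'E'
s=open('ov.py').read()
i=s.index('obs=');j=s.index('f=lambda')
s=s[:i]+"""C=lambda c,u:(c,u)
def cs(u):return [(u[0]-1)/3+170,(u[1]-1)/3+110]
def cd(u):return [(u[0]-1)/3+120,(u[1]-1)/3+90]
obs=[('scene',[-.069,.105,.046],cs([207,265])),('scene',[-.069,-.105,0],cs([421,340])),('scene',[-.069,.105,0],cs([211,297])),('scene',[.071,-.105,.046],cs([457,217])),('scene',[.071,.105,.046],cs([251,181])),
('side',[-.069,.105,.046],cd([494,320])),('side',[-.069,-.105,.046],cd([323,213])),('side',[.069,.105,.046],cd([400,415])),('side',[.069,.105,0],cd([402,440])),('side',[-.069,.105,0],cd([491,347]))]
"""+s[j:]
open('ov.py','w').write(s)
E
python3 ov.py
```

```text
[ 0.42654995 -0.12750316  0.27983575]
[[-0.8 -1. ]
 [-2.1  0.9]
 [-1.4 -0.5]
 [-2.4 -1.4]
 [ 0.  -2.6]
 [-0.9 -1.9]
 [-1.3 -1.6]
 [-0.  -0.5]
 [-0.5  0. ]
 [-0.6 -1.6]]
```

View pics/ov_scene.png

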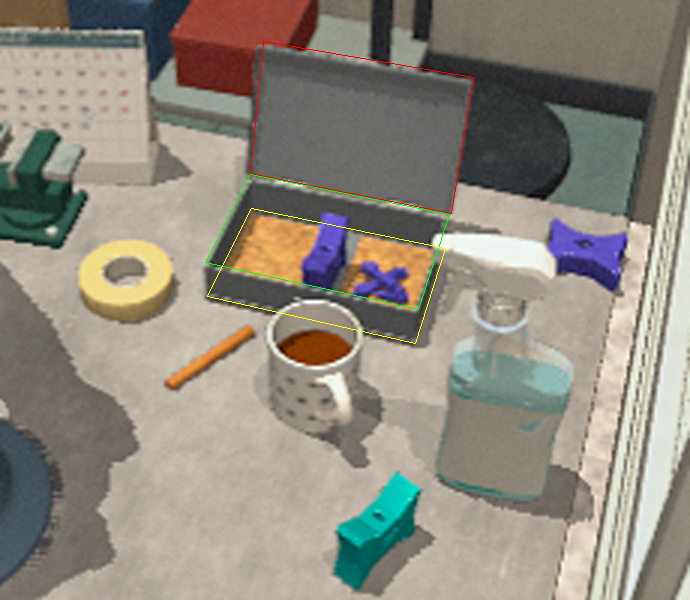

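View pics/ov_side.png

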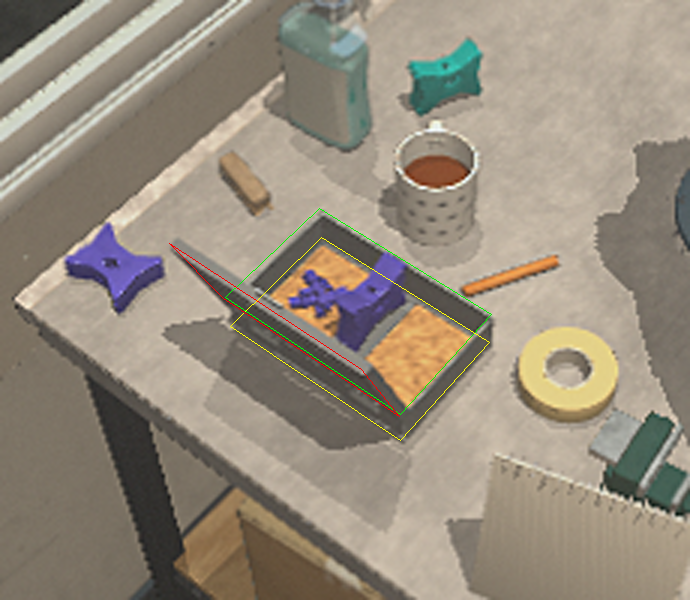

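```bash
cat >> h.py <<'E'
def down(a):
    "tool z down, tool y at world yaw a"
    ph=(a+np.pi/2)/2
    return [np.cos(ph),np.sin(ph),0.,0.]
E
python3 - <<'E'
from h import *
p=np.load('tin.npy');print(read_qpos())
for k in (0,1,-1):
    for pos in ([.41,-.13,.28],[.57,-.08,.2],[.41,-.12,.07]):
        q=inverse_kinematics(pos,down(p[2]+k*np.pi));print(k,None if q is None else np.round(q,2))
E
```

```text
[-1.22082927  0.38288386  0.04388776  1.59788741 -0.01788515  1.16121779
 -0.04989386]
0 [-0.82 -0.21  0.94  2.09  0.19  1.18  0.32]
0 [-0.54  0.36  0.73  1.86 -0.28  1.03  0.59]
0 [-0.61  0.35  0.9   2.28 -0.44  0.69  0.88]
1 [ 1.1  -0.05 -0.84  2.03 -0.04  1.15 -2.59]
1 [-0.91  0.74  1.38  1.87 -0.78  1.22 -2.14]
1 [-0.93  0.79  1.38  2.29 -1.    0.97 -1.76]
-1 [ 1.1  -0.05 -0.84  2.03 -0.04  1.15 -2.59]
-1 [-0.91  0.74  1.38  1.87 -0.78  1.22 -2.14]
-1 [-0.93  0.79  1.38  2.29 -1.    0.97 -1.76]
```

```bash
python3 - <<'E'
from h import *
p=np.load('tin.npy')
move_ptp([.40,-.14,.30],down(p[2]))
T=np.array(camera_params('wrist')['camera_from_world']);print(-T[:3,:3].T@T[:3,3],T[2,:3])
snap('wrist','w1.png');
for n in ['block','block_centre','fitting','pad_1','tin','lid_hinge','lid_edge']:
    z={'block_centre':.036,'fitting':.005,'pad_1':.003,'lid_hinge':.046,'lid_edge':.177,'tin':0,'block':.036}[n]
    print(n,[(np.round(d['at']).tolist(),round(d['confidence'],2),np.round(atz('wrist',d['at'],z),3)) for d in tip_of('wrist',n)][:4])
print(read_time_s(),read_eef_pos(),read_qpos())
im=cv2.imread('pics/w1.png')
for pts in ([[-.069,-.105,.046],[.069,-.105,.046],[.069,.105,.046],[-.069,.105,.046]],):
    from importlib import import_module
    x,y,a=p;c,s=np.cos(a),np.sin(a)
    q=proj('wrist',[[x+c*u-s*v,y+s*u+c*v,w] for u,v,w in pts]);cv2.polylines(im,[q.astype(int).reshape(-1,1,2)],True,(0,255,0),1)
cv2.imwrite('pics/w1o.png',im)
E
```

```text
[ 0.38062813 -0.06948013  0.42360451] [ 0.08078629 -0.27510811 -0.9580131 ]
block [([57.0, 239.0], 0.95, array([ 0.178, -0.323,  0.036])), ([265.0, 160.0], 0.93, array([ 0.415, -0.145,  0.036]))]
block_centre [([53.0, 241.0], 0.9, array([ 0.174, -0.328,  0.036])), ([265.0, 150.0], 0.82, array([ 0.411, -0.133,  0.036]))]
fitting [([269.0, 191.0], 0.77, array([ 0.434, -0.189,  0.005]))]
pad_1 [([276.0, 97.0], 0.95, array([ 0.407, -0.071,  0.003])), ([277.0, 188.0], 0.62, array([ 0.443, -0.182,  0.003])), ([276.0, 146.0], 0.36, array([ 0.426, -0.13 ,  0.003]))]
tin [([274.0, 145.0], 0.84, array([ 0.424, -0.129,  0.   ]))]
lid_hinge [([341.0, 154.0], 0.56, array([ 0.497, -0.111,  0.046]))]
lid_edge [([445.0, 181.0], 0.57, array([ 0.545, -0.094,  0.177]))]
4.1583 [ 0.40005346 -0.13993746  0.30001009] [-0.84148974 -0.29170997  0.94504373  2.07979251  0.24872393  1.24549285
  0.28191649]
```

View pics/w1o.png

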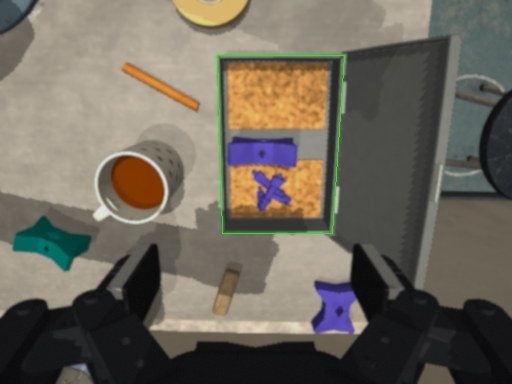

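```bash
python3 - <<'E'
from h import *
im=cv2.imread('pics/w1.png')[120:220,210:350];cv2.imwrite('pics/w1c.png',cv2.resize(im,None,fx=5,fy=5,interpolation=2))
E
```

```text
(no output)
```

View pics/w1c.png

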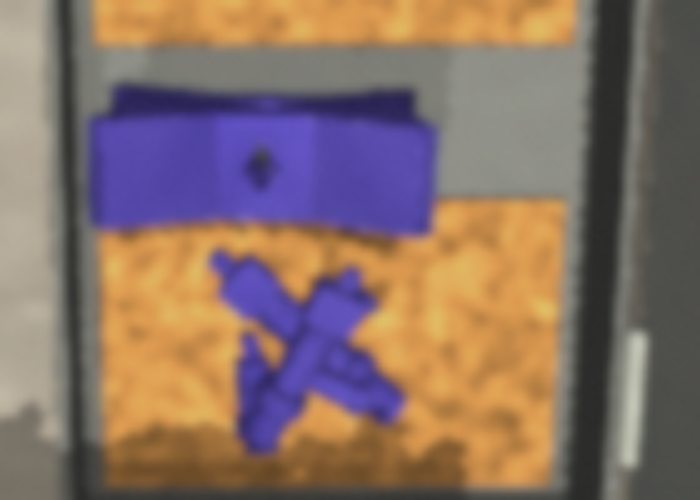

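```bash
cat >> h.py <<'E'
def w2t(P):
    x,y,a=np.load('tin.npy');c,s=np.cos(a),np.sin(a);d=np.array(P)[:2]-[x,y];return np.array([c*d[0]+s*d[1],-s*d[0]+c*d[1]])
def t2w(u,v,z):
    x,y,a=np.load('tin.npy');c,s=np.cos(a),np.sin(a);return [x+c*u-s*v,y+s*u+c*v,z]
E
python3 - <<'E'
from h import *
for u in [(93,120),(437,125),(97,222),(432,235)]:
    print(np.round(w2t(atz('wrist',[u[0]/5+210,u[1]/5+120],.069)),4))
for u,z in [((165,45),.005),((510,45),.005),((510,200),.005),((320,350),.015),((92,42),.005),((578,42),.005),((215,262),.015),((260,450),.015)]: print('pad/fit',np.round(w2t(atz('wrist',[u[0]/5+210,u[1]/5+120],z)),4))
E
```

```text
[-0.0571  0.0114]
[0.0176 0.0104]
[-0.0567 -0.0112]
[ 0.0174 -0.0141]
pad/fit [-0.0436  0.0203]
pad/fit [0.0438 0.0205]
pad/fit [ 0.0457 -0.0196]
pad/fit [-0.0037 -0.0573]
pad/fit [-0.0621  0.0211]
pad/fit [0.0612 0.0214]
pad/fit [-0.031  -0.0337]
pad/fit [-0.0191 -0.085 ]
```

```bash
python3 - <<'E'
from h import *
p=np.load('tin.npy');o=down(p[2])
move_gripper(.040)
print(read_finger_gap(),read_time_s())
move_ptp(t2w(-.02,-.037,.16),o)
movel(t2w(-.02,-.037,.068),o,.12)
print(read_time_s(),read_ft_force())
snap('side','s1.png');snap('scene','sc1.png')
import cv2
a=cv2.imread('pics/s1.png')[130:250,170:310];b=cv2.imread('pics/sc1.png')[130:250,200:340]
cv2.imwrite('pics/m1.png',np.hstack([cv2.resize(i,None,fx=2.8,fy=2.8) for i in (a,b)]))
E
```

```text
0.03989573988191026 4.6667
6.2417 [-7.36807920e-04  8.10297091e-01 -3.10651295e-01]
```

View pics/m1.png

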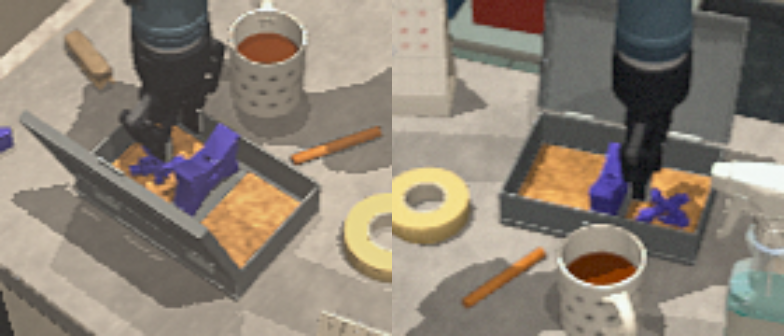

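```bash
python3 - <<'E'
from h import *
p=np.load('tin.npy');o=down(p[2])
for i,y in enumerate([-.02,-.008,.004]):
    movel(t2w(-.02,y,.068),o,.05)
    print(y,read_time_s(),np.round(read_ft_force(),2))
    snap('side',f's2{i}.png')
cv2.imwrite('pics/m2.png',np.hstack([cv2.resize(cv2.imread(f'pics/s2{i}.png')[130:260,180:310],None,fx=2,fy=2) for i in range(3)]))
E
```

```text
-0.02 6.8333 [ 0.24 -0.33 -0.23]
-0.008 7.275 [ 0.44 -0.87  0.48]
0.004 7.7167 [-0.25  0.17 -0.52]
```

View pics/m2.png

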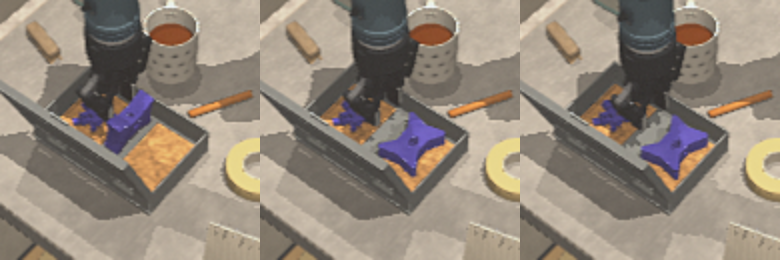

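```bash
python3 - <<'E'
from h import *
p=np.load('tin.npy');o=down(p[2])
movel(t2w(-.01,-.03,.24),o,.2)
move_ptp([.40,-.14,.30],o)
snap('wrist','w2.png')
for n,z in [('block_centre',.017),('fitting',.005)]:
    print(n,[(np.round(d['at']).tolist(),round(d['confidence'],2),np.round(w2t(atz('wrist',d['at'],z)),3)) for d in tip_of('wrist',n)][:4])
snap('side','s3.png')
for n,z in [('block_centre',.017),('fitting',.005)]:
    print(n,[(np.round(d['at']).tolist(),round(d['confidence'],2),np.round(w2t(atz('side',d['at'],z)),3)) for d in tip_of('side',n)][:4])
print(read_time_s())
im=cv2.imread('pics/w2.png')[45:245,205:355];im2=cv2.imread('pics/s3.png')[130:260,180:310]
cv2.imwrite('pics/m3.png',np.hstack([cv2.resize(im,(450,600),interpolation=2),cv2.resize(im2,(350,600)) ]))
E
```

```text
block_centre [([54.0, 244.0], 0.96, array([-0.313, -0.135])), ([264.0, 105.0], 0.77, array([-0.019,  0.05 ]))]
fitting [([270.0, 191.0], 0.56, array([-0.01 , -0.062]))]
block_centre [([268.0, 113.0], 0.91, array([-0.321, -0.139])), ([258.0, 204.0], 0.87, array([-0.015,  0.055])), ([205.0, 196.0], 0.66, array([ 0.056, -0.08 ]))]
fitting [([228.0, 185.0], 0.63, array([-0.022, -0.059])), ([257.0, 210.0], 0.58, array([-0.003,  0.063]))]
12.4417
```

View pics/m3.png

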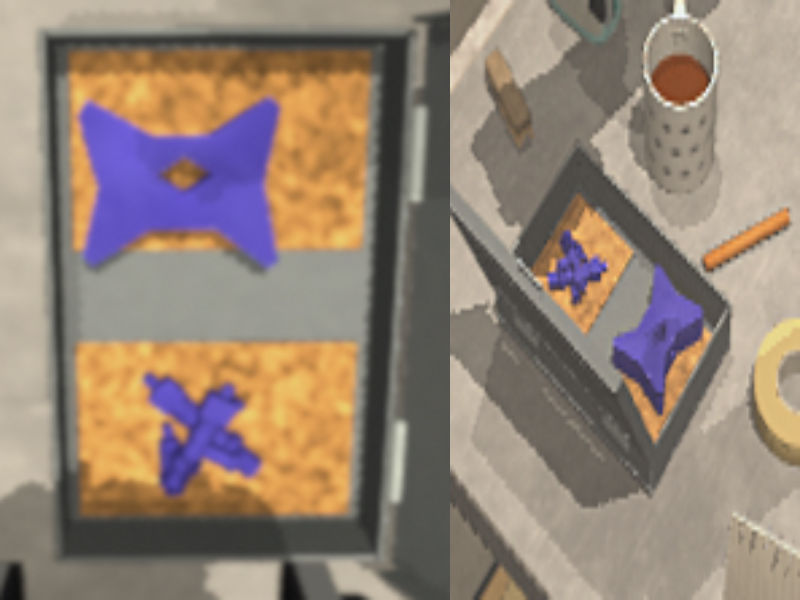

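```bash
python3 - <<'E'
from h import *
p=np.load('tin.npy');o=down(p[2])
move_gripper(0.)
move_ptp(t2w(.19,0,.30),o)
movel(t2w(.19,0,.16),o,.2)
print(read_time_s(),read_ft_force())
for x in (.11,.07,.035):
    movel(t2w(x,0,.16),o,.1); print(x,read_time_s(),np.round(read_ft_force(),2))
pause(.6)
movel(t2w(.035,0,.30),o,.25)
move_ptp([.40,-.14,.30],o)
pause(.3)
im=snap('wrist','w3.png');im2=snap('side','s4.png');snap('scene','sc4.png')
print(read_time_s())
cv2.imwrite('pics/m4.png',np.hstack([cv2.imread('pics/w3.png')[30:330,200:500],cv2.resize(cv2.imread('pics/s4.png')[100:300,120:320],(300,300))]))
E
```

```text
14.6417 [1.15366789 0.42631069 0.91054331]
0.11 15.5917 [ 0.88 -0.09  5.7 ]
0.07 16.1417 [-0.07  0.69  0.21]
0.035 16.6417 [ 0.42 -0.19 -0.4 ]
19.175
```

View pics/m4.png

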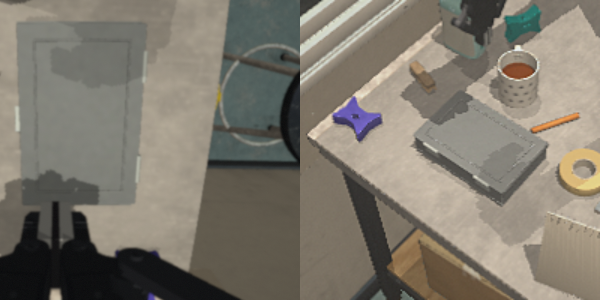

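View pics/sc4.png

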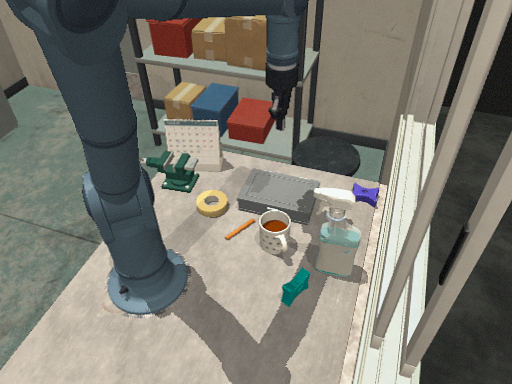

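```bash
python3 - <<'E'
from h import *
o=[]
for c,fn,(x0,y0,x1,y1) in [('wrist','w3.png',(200,40,360,240)),('side','s4.png',(180,130,310,260))]:
    S=3;im=cv2.resize(cv2.imread('pics/'+fn)[y0:y1,x0:x1],None,fx=S,fy=S,interpolation=2)
    for th,col in ((0,(0,255,0)),(.07,(0,0,255))):
        P=[t2w(.071,-.106,.049),t2w(.071,.106,.049),t2w(.071-.141*np.cos(th),.106,.049+.141*np.sin(th)),t2w(.071-.141*np.cos(th),-.106,.049+.141*np.sin(th))]
        cv2.polylines(im,[((proj(c,P)-[x0,y0]+.5)*S).astype(int).reshape(-1,1,2)],True,col,1)
    o.append(cv2.resize(im,(390,520)) if c=='wrist' else cv2.resize(im,(400,520)))
cv2.imwrite('pics/m5.png',np.hstack(o))
E
```

```text
(no output)
```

View pics/m5.png

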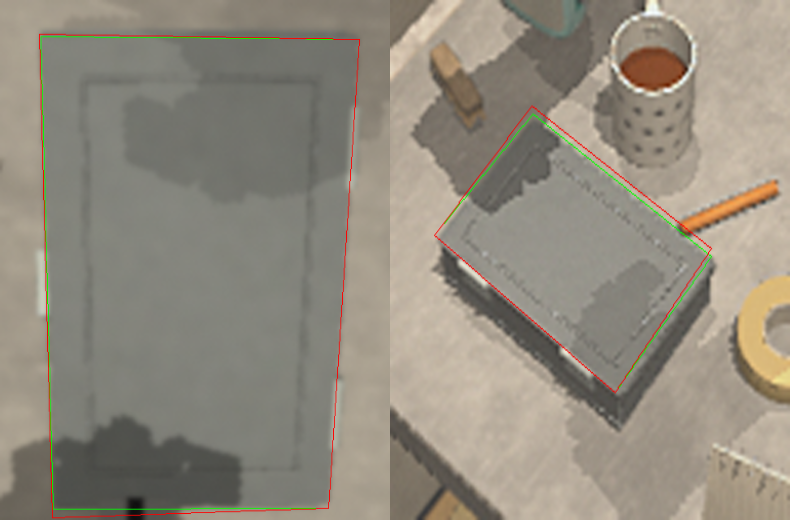

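```bash
python3 - <<'E'
from h import *
print(read_time_s());sign_off()
E
```

```text
19.175
the job is handed in; nothing more can be done
```

I tipped the X-shaped block over onto the empty cork pad with the fingertips, then pushed the lid shut from behind. I handed the job in at 19.2 s with the hand clear of everything; `sign_off` gives no verdict.

- **Choice of block:** I took the standing violet block in the tin, at wrist pixel (262, 152). The look-alikes were the turquoise block at (50, 243), the flat violet second block at (335, 306) and the fittings at (270, 190).
- **Block, checked before closing:** It lay flat, with its centre at tin (−19, +50) mm in the wrist picture. That is about 21 mm from the pad's centre against the 40 mm allowed. The side camera gave (−15, +55) mm, so the two agree to about 6 mm.
- **Fittings:** They showed no shift in the wrist pictures, at pixel (269, 191) before and (270, 191) after. One side-camera report put a fitting on the block itself, which was a false hit.
- **Lid:** Its outline in the side picture fits the drawing for a shut lid, not the one for 0.07 rad. The wrist view could hardly tell the two apart.
- **Bystanders:** By eye they are where they were in the final pictures; I did not measure them.
- **Not checked:** With the lid shut, the block could not be looked at again. No touch test of the lid was made.

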